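Set the test air and hold the hob tap open with its refitted knob

ROBOT

A 6-joint arm with a two-finger parallel gripper is mounted at the origin on the work surface. World frame = base frame: x ahead of the robot, y to its left, z up, the work surface at z = 0. Lengths are in m, angles in rad, forces in N, time in s.
With the tool pointing down it reaches from about 0.35 to 0.775 m from the base axis. Payload 7.3 kg.
Tool frame: the origin (TCP) lies on the front face of the gripper's body, between the roots of the fingers; the fingertips stand 66 mm ahead of it and the grasp point (between the pads) lies 47 mm ahead of it; z points along the fingers, y is the direction in which the jaws open and shut (so a half turn about z gives the same grasp; the last joint's range is limited). The gripper opens to 92 mm and grips with 3 to 60 N. Pads are 19 mm wide; open, the fingers measure 130 mm over their backs; the gripper's body (75 mm by 190 mm) begins 47 mm behind the grasp point.
Start: joints at [1.142, 0.342, 1.524, -0, 1.275, -0.146], TCP at [0.146, 0.504, 0.292] pointing down, gripper open.
Joint ranges: [-2.53, 2.53], [-0.77, 2.02], [0.04, 2.7], [-1, 4.14], [0.28, 2.66], [-3.11, 3.11]. Speed limits (rad/s): [2.57, 2.57, 3.14, 3.14, 3.14, 3.14].

INTERFACE

Orientations are given as [roll, pitch, yaw] about the fixed x, y, z axes, in that order (R = Rz(yaw) Ry(pitch) Rx(roll)).
In Python, from cell import observe, read_camera, hand_in, search_frame, tip_of gives the robot as it stands. The module is installed in compiled form; this text tells all that it offers.
- The arm moves only by the tool apply_moves, never from a script. Its argument "motion" is a list of rows, each an object with "offset": the shift along the tool's x, y, z in mm, a list of three; "rotation": the turn, a rotation vector about the tool's x, y, z in rad, a list of three. In form: [{"offset": [x, y, z], "rotation": [rx, ry, rz]}, ...]. A call has 1 to 12 rows; each row shifts and turns the pose as measured when the row begins, along the tool's axes as they then stand; what a row does not reach is not made up. A row lasts 1/12 s, in which the tool goes at most 41.7 mm and 7.16 degrees, less where a joint would pass 70% of its speed; a pose out of reach is approached as far as the arm can. A call with a gripper value outside its range is refused whole. "grip" is the closure, from 0 (fully open) to 1 (shut), set as the call begins (left out, the last holds). The fingers move at their own pace and stop on an object; "grip_force" is the grip in N (left out, the last holds). Time passes only in rows, so rows that do not move let the fingers close. It gives the time, the measured TCP pose, the force and the opening at its end, in the units of the state.
- observe(): the state, without advancing time (a new reading comes with each control period).
- read_camera(name): name is "scene" or "top"; returns a dict with "img" (480x640x3 uint8, red, green, blue), "camera_matrix" (3x3 intrinsics, pixels), "R" (3x3) and "t" (3): a world point X has camera coordinates R X + t. Camera axes: x right, y down, z forward; pixel columns grow to the right and rows downward; lengths in m; the calibration is good to about 2 mm. A picture is of the moment at which its call begins. There is no depth.
- hand_in(): hands the job in, once; it reports no verdict.
Trained networks look in a picture, given as the dict that the camera call returned (one of the last four; its "shot" number tells which), for a name from the list of things; names that differ only in an ending like _2 or _b are one class to them, and where a whole thing is asked for, a point or a joint stands for the part that bears it (a point fixed in the world has none). Each returns a list of dicts, best first, with "score" (0 to 1); they miss things now and then, are a little off and sometimes report something else, mostly with a low value. They report only what shows in the picture. A call takes as long as a camera call. They do not tell look-alikes from the thing itself.
- search_frame(query, picture): "location" ([x, y, z] in m, in world coordinates, good to about 4 mm: the middle of the surface that is visible of it).
- tip_of(query, picture): "location" ([x, y, z] in m, in world coordinates, good to about 4 mm: a listed point, or the origin of a listed thing).
The state is a dict: "time": time; "qpos": joint angles; "qvel": joint speeds; "joint_efforts": joint torques, N m; "tool_pos": TCP position; "tool_rot": TCP orientation; "contact_force": force on the tool from outside, world axes, zero at the start; "torque": the same for the moment, N m; "opening": finger opening in m.
Only numpy, scipy, OpenCV 4.12 (cv2) and the standard library are available. Lean on these libraries where they do the work, as an engineer would, in place of code of your own. Each camera call takes 0.05 s, during which the arm holds its last target.

TASK

Air-test the returned gas hob: first turn the blue regulator knob until the gauge's black needle lies over the red set hand. Then pick up the loose black control knob, turn it so that its keyed bore matches the D-shaped brass spindle of the bare tap, push it fully home and press it right down against the spindle's spring to let the test air through. Finish while still holding the knob pressed down, without letting go, and leave the tools and parts lying about where they are.

Things in the scene. Friction and masses are not known exactly. Their poses are not given: they have to be found in the camera images.
- regulator_grip (a point): Blue fluted regulator knob of the air unit at the left of the plywood test board: upright cylinder 40 mm across and 32 mm tall, axis vertical, standing on a 38 mm bonnet. The point is on its axis at half height; nothing as high as the knob's foot stands within 70 mm of the axis. It is 127 mm above the bench at its top and stays where it is turned (about 0.06 N m to turn).
- regulator (a joint): Turn of the regulator knob in rad; grows clockwise seen from above. Stops at 0 and 5.6.
- needle (a joint): Angle of the black needle of the 100 mm gauge that lies face up behind the regulator (farther from the robot), rad, clockwise from the scale's zero as seen from above. It is driven by the regulator: the needle turns 0.8 rad clockwise for each rad that the knob is turned clockwise.
- red_hand (a joint): Angle of the broad red set hand on the same dial, rad, same zero and sense as the needle; the needle lies over it when the two angles are equal. It is below the needle, differs from test to test and is not to be touched. It is always farther clockwise than the needle at the start (by 0.4 to 1.15 rad).
- needle_tip (a point): Tip of the black needle, 38 mm from the dial's centre.
- red_hand_tip (a point): Tip of the red set hand, 38 mm from the dial's centre, level with the needle's tip.
- knob_center (a point): Loose black control knob, upright on the board: round skirt 48 mm across, 8 mm high; on it a grip bar 44 mm long (along x), 16 mm wide (along y), from 8 to 34 mm above the underside; 60 g. Point on its axis, 17 mm above the underside; z up, x along the bar to the end with the white pointer line. At the start x points within 0.85 rad of the board's away-from-robot direction.
- knob_mouth (a point): Mouth of the knob's bore: on its axis, in its underside (not visible while it lies), axes as for knob_center. A D-shaped bore for a 10 mm shaft goes 16 mm up from here, with 0.6 mm play all round and a 2.5 mm bevelled mouth; its flat is on the +x side, under the white pointer end.
- spindle_tip (a point): Centre of the top end of the bare tap's brass spindle, 25 mm above the hob's steel top: 10 mm round with one flat (7.5 mm across the flat), end bevelled 1.5 mm. z up; x points from the axis to the flat. The knob goes on when its x points the same way (within about 0.15 rad). Fully home the bore's floor sits on this point: knob_center is 1 mm above it, the skirt 9 mm above the hob.
- tap (a joint): Angle (rad) to which the bare tap was left turned, counter-clockwise from above; 0: flat towards the board's far side. It turns only stiffly (0.35 N m) and need not be turned. A white line on the black washer at the spindle's foot points to the flat's side. The neighbouring tap, 110 mm to the right, has its knob on; the pan support, 41 mm above the hob top, begins 75 mm behind.
- spindle (a joint): How far the spindle is pushed down, m: 0 at rest, stop at 0.006. Spring: about 8 N to start it moving, 14 N at the stop. Pushed below 0.003 the tap is open.
- burner_cap: loose burner cap lying on the board: black disc 62 mm across, 7 mm thick; origin at its underside; a bystander, leave it alone.
- flame_ring: loose burner flame ring lying on the bench in front of the board: aluminium ring 54 mm across, 10 mm high; origin at its underside; a bystander, leave it alone.
- screwdriver: green-handled screwdriver on the bench in front of the board; origin at its underside; a bystander, leave it alone.
- wrench: steel wrench on the bench to the right; origin at its underside; a bystander, leave it alone.
- leak_spray: white and yellow leak-spray bottle, 166 mm tall, on the bench to the left; origin at its underside; a bystander, leave it alone.
- tape_roll: roll of brown packing tape, 104 mm across, 48 mm high, on the bench to the left; origin at its underside; a bystander, leave it alone.
- carton: small cardboard carton 120 x 160 x 90 mm on the bench to the right; origin at its underside; a bystander, leave it alone.
Not all that is in view belongs to the job. Of the things that look like the part that bears knob_center, the smaller one is meant.

How it is judged:
On the way, in this order (a step that is already met when the one before it is completed fails the run):
1. the black needle lies over the red set hand (distance between needle_tip and red_hand_tip below 0.0045 m), for 0.3 s.
2. the control knob is fully home on the spindle, bore keyed to the flat (horizontal distance between knob_center and spindle_tip below 0.003 m and z of knob_center in the frame of spindle_tip between -0.003 and 0.0035 m and angle between the z axis of knob_center and the z axis of spindle_tip, either way round below 0.12 rad and angle between the x axis of knob_center and the x axis of spindle_tip, either way round below 0.35 rad), for 0.2 s.
At the end, for the whole second after the job is handed in: Needle tip within 4.5 mm of the red hand's tip; knob fully home on the spindle (within 3 mm of its axis, bore floor within 2.5 mm of its end, upright, keyed to the flat); still gripped (over 2 N) and keeping the spindle more than 3 mm down through the last second (all of step 2 and distance between needle_tip and red_hand_tip below 0.0045 m and value of joint spindle above 0.003 m and contact force between the fingers and knob above 2 N); the arm keeps its last pose, push and grip.
It fails at once if the burner cap or flame ring shifted by more than 20 mm (distance of any of burner_cap, flame_ring from where it was at the start of the episode above 0.02 m).
It fails at once if a hand tool shifted by more than 20 mm (distance of any of screwdriver, wrench from where it was at the start of the episode above 0.02 m).
It fails at once if the spray bottle, tape roll or carton shifted by more than 20 mm (distance of any of leak_spray, tape_roll, carton from where it was at the start of the episode above 0.02 m).
It also fails if it takes over 45 s, if anything falls off the work surface, if the arm or the gripper's body presses on something with over 40 N, if the wrist force passes 120 N, or if a joint passes its speed limit or range.

## Working session

There is one attempt and no reset: what is moved stays moved. The work goes in short steps, Python scripts to look and compute and a tool call to move; the robot and the scene stay as the last step left them, time stands still between calls to the robot, and variables do not carry over. Pictures are saved under pics/ and viewed, and the job is handed in when it is done.

Besides the shell and the picture viewer there is one more tool, called after ">>>" as name(argument=value, ...) on one line, values as JSON. apply_moves: Moves the arm, as the interface text tells. Its arguments: {"type":"object","properties":{"motion":{"type":"array"},"grip":{"type":"number"},"grip_force":{"type":"number"}},"required":["motion"]}

```bash
mkdir -p pics
python3 - <<'E'
from cell import *
import cv2
print(observe())
for n in ["scene","top"]:
    p=read_camera(n); cv2.imwrite(f"pics/{n}0.png",p["img"][:,:,::-1]); print(n,p["camera_matrix"],p["R"],p["t"])
    for q in ["regulator_grip","knob_center","spindle_tip","needle_tip","red_hand_tip","leak_spray","carton","burner_cap"]:
        print(q,[(r["score"],r["location"]) for r in tip_of(q,p)])
E
```

```text
{'time': 0.0, 'qpos': array([ 1.14199706e+00,  3.42770512e-01,  1.52503300e+00, -1.34008019e-05,
        1.27537422e+00, -1.45976185e-01]), 'qvel': array([-0.00113022, -0.00016494,  0.00086505,  0.00131016, -0.00033545,
       -0.00118993]), 'joint_efforts': array([-1.92736052e-04, -4.31245422e+01, -2.44220585e+01,  7.16987858e-02,
        5.62233967e-02, -1.41836672e-04]), 'tool_pos': array([0.14635213, 0.50387095, 0.29151449]), 'tool_rot': array([-3.14002257e+00, -2.17884528e-04,  2.85877331e+00]), 'contact_force': array([-0.03671595, -0.12665974,  0.15753178]), 'torque': array([-0.00148369, -0.00343377,  0.0066748 ]), 'opening': 0.09174284999571593}
scene [[480.67350088   0.         321.28925574]
 [  0.         480.67350088 240.9575895 ]
 [  0.           0.           1.        ]] [[-0.73733547  0.6754918   0.00687239]
 [ 0.50509674  0.55803849 -0.65838464]
 [-0.44856848 -0.48197913 -0.75265028]] [ 0.41618743 -0.19800307  1.94701906]
regulator_grip [(0.63, [0.3845, -0.5533, -0.0022]), (0.6, [0.5594, -0.5498, 0.003]), (0.58, [0.5571, 0.2476, 0.1101])]
knob_center [(0.52, [0.6386, 0.
[... 388 characters left out ...]
85]), (0.27, [0.6301, 0.0488, 0.0164])]
top [[558.96984867   0.         317.04373614]
 [  0.         558.96984867 251.89518819]
 [  0.           0.           1.        ]] [[-0.01297061 -0.99971007  0.02028656]
 [-0.99229383  0.01036883 -0.12347243]
 [ 0.12322629 -0.02173174 -0.99214062]] [-0.01743013  0.54042126  1.53784138]
regulator_grip []
knob_center [(0.79, [0.3418, 0.0147, 0.0259]), (0.64, [0.6341, 0.0459, 0.0341])]
spindle_tip []
needle_tip [(0.48, [0.7022, 0.2925, 0.0973])]
red_hand_tip [(0.42, [0.726, 0.2692, 0.0959])]
leak_spray [(0.85, [0.5753, 0.536, 0.0031])]
carton [(0.69, [0.5572, -0.5444, 0.0027])]
burner_cap [(0.77, [0.747, 0.0327, 0.0194]), (0.64, [0.6999, 0.2948, 0.0974])]
```

View pics/scene0.png

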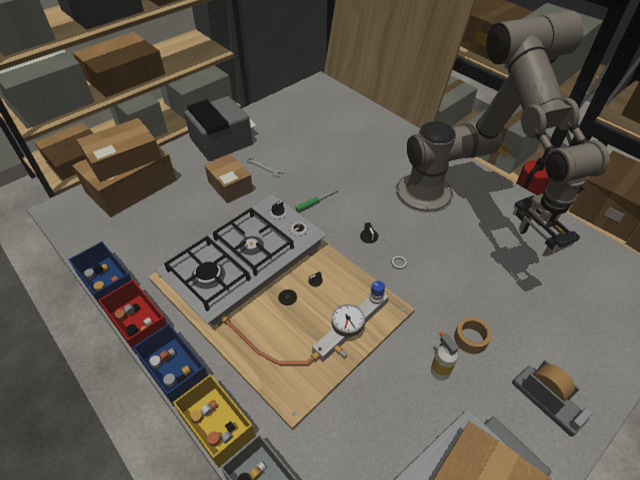

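View pics/top0.png

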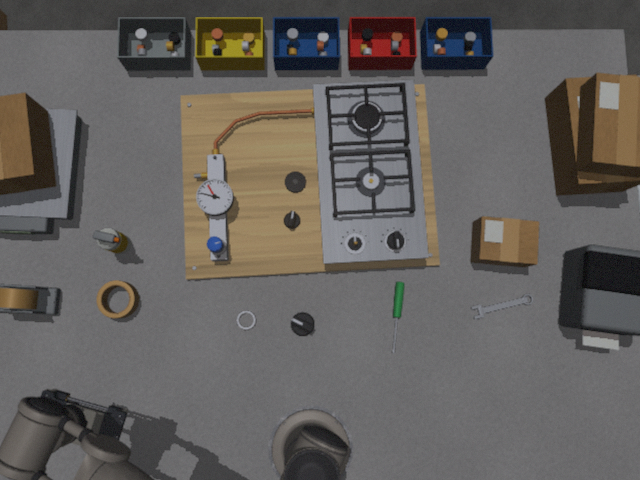

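The small loose knob lies on the board at top (292,220). The larger look-alike is on the bench at (302,324). The regulator is at (215,245), the gauge at (215,197) and the bare tap at (355,243). Next I'll zoom in.

```bash
cat > h.py <<'E'
from cell import *
import cv2, numpy as np
def proj(p,X):
    c=p["R"]@np.asarray(X)+p["t"]; u=p["camera_matrix"]@c; return u[:2]/u[2]
def ray(p,u,v,z):
    d=np.linalg.inv(p["camera_matrix"])@np.array([u,v,1.]); d=p["R"].T@d; o=-p["R"].T@p["t"]
    return o+d*(z-o[2])/d[2]
def tri(ps,uvs):
    A=[];b=[]
    for p,(u,v) in zip(ps,uvs):
        d=p["R"].T@np.linalg.inv(p["camera_matrix"])@np.array([u,v,1.]);d/=np.linalg.norm(d);o=-p["R"].T@p["t"]
        P=np.eye(3)-np.outer(d,d);A.append(P);b.append(P@o)
    return np.linalg.solve(sum(A),sum(b))
def crop(p,u,v,h,name,s=10):
    i=p["img"][v-h:v+h,u-h:u+h,::-1]
    return cv2.resize(i,(290,290),interpolation=cv2.INTER_CUBIC)
E
python3 - <<'E'
from h import *
T=read_camera("top");S=read_camera("scene")
rows=[[crop(T,215,197,24,''),crop(T,292,220,15,''),crop(T,355,243,15,'')],[crop(S,347,320,24,''),crop(S,315,279,15,''),crop(S,298,228,15,'')]]
im=np.vstack([np.hstack(r) for r in rows]); im=cv2.resize(im,(798,532)); cv2.imwrite("pics/z1.png",im)
E
```

```text
(no output)
```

View pics/z1.png

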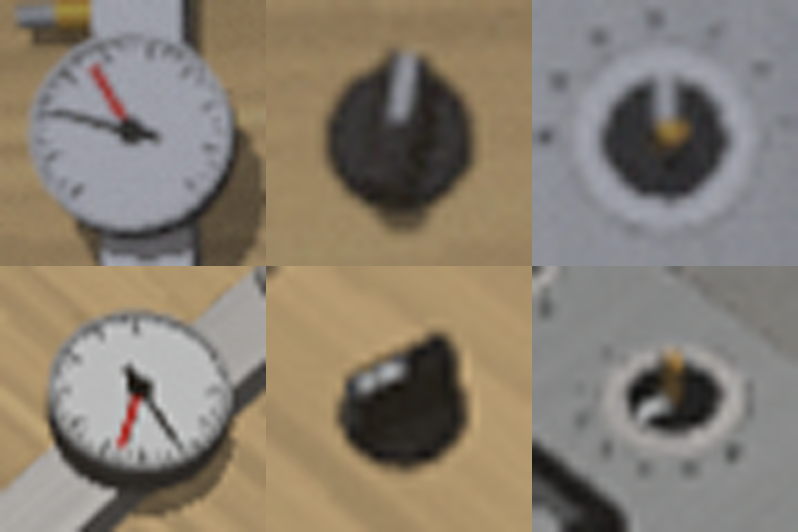

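Run:
```python
from h import *
T=read_camera("top");S=read_camera("scene")
def cc(u,v,h,x,y): # crop coords in 266 tile
    k=2*h/266; return (u-h+x*k-.5, v-h+y*k-.5)
g=lambda n,a,b: print(n,np.round(tri([T,S],[a,b]),4))
tc=cc(215,197,24,130,130);sc=cc(347,320,24,137,120)
g("gauge c",tc,sc)
tn=cc(215,197,24,50,112);sn=cc(347,320,24,180,180);g("needle",tn,sn)
tr=cc(215,197,24,95,68);sr=cc(347,320,24,122,180);g("red",tr,sr)
z=tri([T,S],[tc,sc])[2]
for z in [.095]:
  for p,c,n,r in [(T,tc,tn,tr),(S,sc,sn,sr)]:
    C,N,R=[ray(p,*q,z)[:2] for q in(c,n,r)]
    a=[np.arctan2(*(v-C)[::-1]) for v in (N,R)]; print(C,N,R,a,"cw diff",(a[0]-a[1]), np.linalg.norm(N-C),np.linalg.norm(R-C))
g("spindle tip",cc(355,243,15,138,128),cc(298,228,15,140,90))
g("white line tip",cc(355,243,15,133,80),cc(298,228,15,120,152))
g("knob ptr tip",cc(292,220,15,139,55),cc(315,279,15,90,115))
g("knob ptr in",cc(292,220,15,132,122),cc(315,279,15,140,95))
for p in (T,S):
  for q in ["regulator_grip","knob_center","knob_mouth","spindle_tip","needle_tip","red_hand_tip","regulator"]:
    for f in (tip_of,search_frame):
      try: print(q,f.__name__,[(r["score"],r["location"]) for r in f(q,p)])
      except Exception as e: print(q,f.__name__,e)
i=np.hstack([cv2.resize(T["img"][230:260,200:230,::-1],(390,390),interpolation=2),cv2.resize(S["img"][275:305,362:392,::-1],(390,390),interpolation=2)])
cv2.imwrite("pics/reg.png",i)
```

```text
gauge c [0.6901 0.2545 0.0968]
needle [0.6991 0.2949 0.095 ]
red [0.7214 0.2735 0.0935]
[0.68906114 0.25649129] [0.69842192 0.2957757 ] [0.72038355 0.27397863] [np.float64(1.3368761957238746), np.float64(0.5091941240870249)] cw diff 0.8276820716368497 0.040384273062327995 0.03587339437958424
[0.69059842 0.25208255] [0.69981276 0.29412312] [0.72270366 0.27332481] [np.float64(1.3550309484870477), np.float64(0.5845177179043815)] cw diff 0.7705132305826663 0.04303851182415748 0.03849649389787417
spindle tip [ 0.5568 -0.1252  0.1164]
white line tip [ 0.5729 -0.1239  0.0942]
knob ptr tip [0.6546 0.0433 0.0596]
knob ptr in [0.6333 0.0464 0.0562]
regulator_grip call [(0.69, [0.5554, 0.2515, 0.1119]), (0.43, [0.3615, 0.1783, 0.001])]
regulator_grip call [(0.47, [0.5513, 0.2509, 0.1265])]
knob_center call [(0.67, [0.5599, -0.5474, 0.0028]), (0.58, [0.635, 0.0434, 0.0343]), (0.55, [0.3409, 0.0159, 0.023])]
knob_center call [(0.8, [0.6368, 0.045, 0.0251]), (0.77, [0.3419, 0.0133, 0.0158])]
knob_mouth call [(0.96, [0.3408, 0.0191, 0.0019]), (0.51, [0.632, 0.045, 0.022])]
knob_mouth call [(0.68, [
[... 834 characters left out ...]
(0.64, [0.6297, 0.0457, 0.0149]), (0.5, [0.3396, 0.0159, 0.0012])]
knob_mouth call [(0.65, [0.3483, 0.0216, 0.0188]), (0.26, [0.3836, -0.5483, 0.0098])]
spindle_tip call [(0.21, [0.6311, 0.0441, 0.0158])]
spindle_tip call [(0.65, [0.4236, 0.5306, 0.0409])]
needle_tip call [(0.72, [0.561, -0.5483, -0.0016]), (0.35, [0.7012, 0.2911, 0.0931])]
needle_tip call []
red_hand_tip call []
red_hand_tip call [(0.17, [0.3999, -0.2498, 0.0248])]
regulator call it knows: burner_cap, carton, flame_ring, knob_center, knob_mouth, leak_spray, needle_tip, red_hand_tip, regulator_grip, screwdriver, spindle_tip, tape_roll, wrench
regulator call [(0.7, [0.5635, 0.2544, 0.1254]), (0.49, [0.3851, -0.5465, 0.0092])]
```

View pics/reg.png

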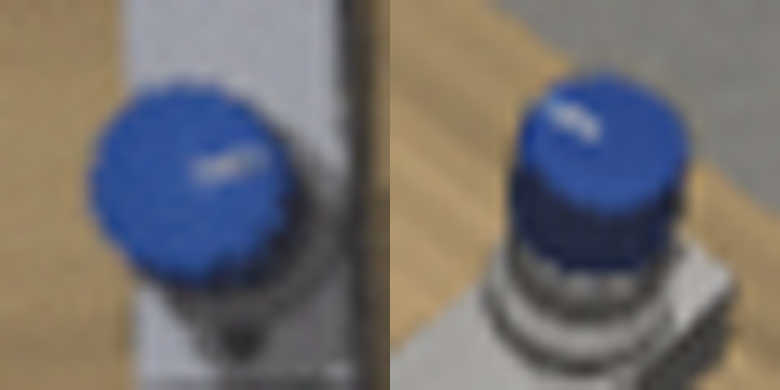

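Run:
```python
from h import *
T=read_camera("top");S=read_camera("scene")
a=tri([T,S],[(213.9,243),(378.0,285.3)]);print("regtop",a)
print(ray(T,213.9,243,.127),ray(S,378,285.3,.127))
# hob/board heights & reprojection
for n,X in [("knob c",(.636,.046,.035)),("spindle",(.5568,-.1252,.1164))]: print(n,proj(T,X),proj(S,X))
for p,(u,v),n in [(T,(355,243),'T'),(S,(298,228),'S')]:
  i=p["img"][v-20:v+20,u-20:u+20,::-1]; cv2.imwrite(f"pics/tap{n}.png",cv2.resize(i,(600,600),interpolation=cv2.INTER_CUBIC))
for p,(u,v),n in [(T,(292,220),'T'),(S,(315,279),'S')]:
  i=p["img"][v-20:v+20,u-20:u+20,::-1]; cv2.imwrite(f"pics/kn{n}.png",cv2.resize(i,(600,600),interpolation=cv2.INTER_CUBIC))
```

```text
regtop [0.55545741 0.24904956 0.12882516]
[0.55508099 0.25015675 0.127     ] [0.55502491 0.24747671 0.127     ]
knob c [291.94877344 218.46562346] [314.89957294 278.46023615]
spindle [355.54092471 241.50744744] [298.80035795 222.74728354]
```

View pics/tapT.png

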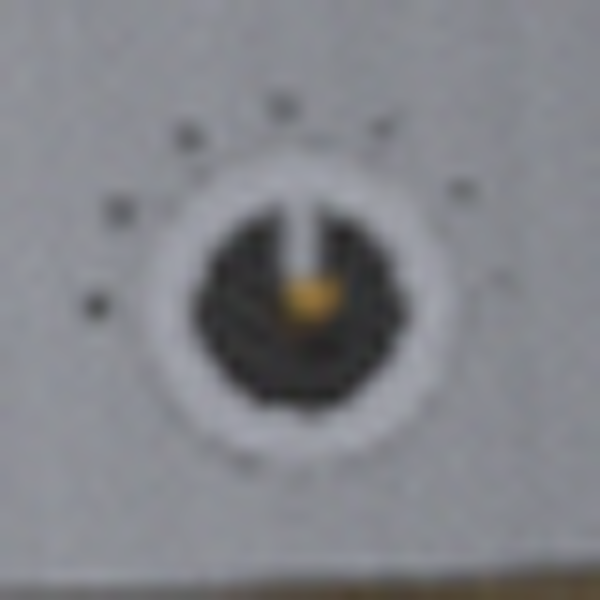

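View pics/tapS.png

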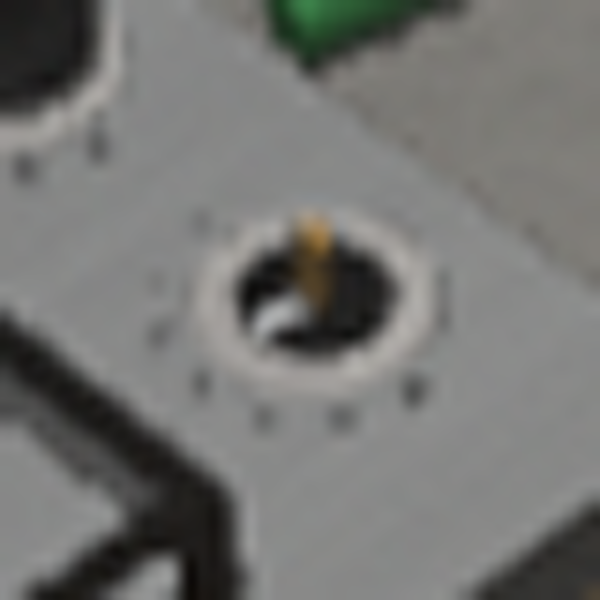

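View pics/knT.png

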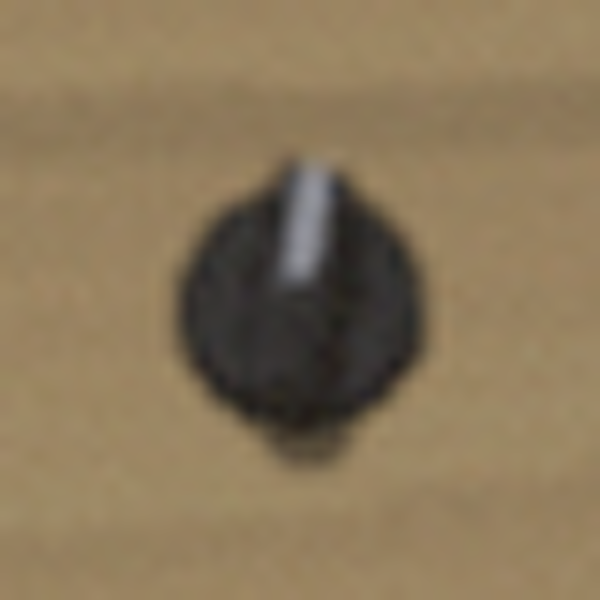

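View pics/knS.png

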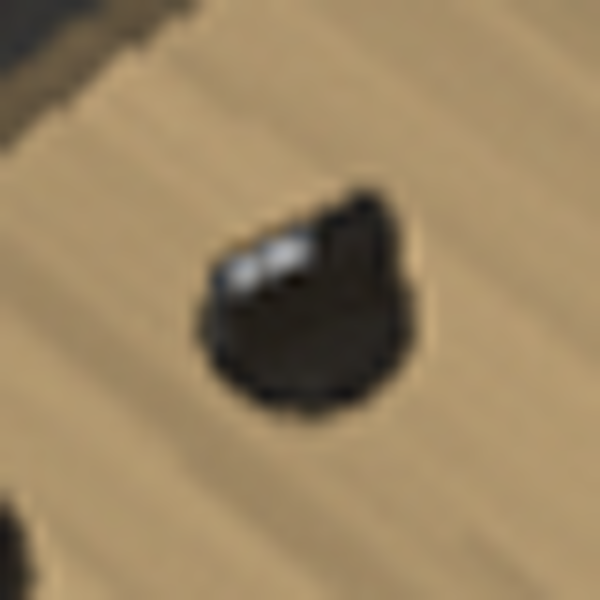

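Run:
```python
from h import *
from scipy.optimize import least_squares
T=read_camera("top");S=read_camera("scene")
tp=lambda u,v,x,y:np.array([u-20+x/15-.5,v-20+y/15-.5])
tT=lambda x,y:tp(355,243,x,y); tS=lambda x,y:tp(298,228,x,y)
kT=lambda x,y:tp(292,220,x,y); kS=lambda x,y:tp(315,279,x,y)
def f(a):
    x,y,z=a; r=[]
    r+=list(proj(T,(x,y,z))-tT(300,308)); r+=list(proj(S,(x,y,z))-tS(318,297))
    r+=list(proj(T,(x,y,z+.025))-tT(310,297)); r+=list(proj(S,(x,y,z+.025))-tS(317,228)); return r
s=least_squares(f,[.557,-.125,.09]);print("axis,hob z",s.x,np.round(s.fun,2))
x,y,z=s.x
for p,q in((T,tT(299,203)),(S,tS(260,330))):
    W=ray(p,*q,z+.002); print("white tip",W, "yaw",np.arctan2(W[1]-y,W[0]-x),np.hypot(W[1]-y,W[0]-x))
C=ray(T,*tT(300,308),z);W=ray(T,*tT(299,203),z+.002);print("T only yaw",np.arctan2(*(W-C)[1::-1]))
C=ray(S,*tS(318,297),z);W=ray(S,*tS(260,330),z+.002);print("S only yaw",np.arctan2(*(W-C)[1::-1]))
for zb in (.052,):
  for p,a,b in ((T,kT(298,285),kT(318,165)),(S,kS(310,245),kS(228,280))):
    A=ray(p,*a,zb);B=ray(p,*b,zb);print("knob ptr",A,B,"yaw",np.arctan2(*(B-A)[1::-1]),np.linalg.norm(B-A), "centre from tip", B-(B-A)/np.linalg.norm(B-A)*.022)
# skirt centre
print("skirt c T",ray(T,*kT(302,310),.022))
# S: skirt bottom ellipse: leftmost 198 rightmost 413, bottom 418
def circ(x,y,z):
    th=np.linspace(0,2*np.pi,200);q=np.array([proj(S,(x+.024*np.cos(t),y+.024*np.sin(t),z)) for t in th]);qt=np.array([proj(S,(x+.024*np.cos(t),y+.024*np.sin(t),z+.008)) for t in th])
    u=np.r_[q[:,0],qt[:,0]];return np.array([u.min(),u.max(),q[:,1].max()])
tg=np.array([kS(198,0)[0],kS(413,0)[0],kS(0,418)[1]])
s=least_squares(lambda a:circ(a[0],a[1],.018)-tg,[.636,.045]);print("S skirt",s.x,s.fun)
# board edge yaw: project rows
print("board height check: burner cap net z .0185")
```

```text
axis,hob z [ 0.55602152 -0.12504372  0.09149699] [ 0.18  0.06  0.5   0.23  0.33 -0.51  0.37 -0.06]
white tip [ 0.5751116  -0.12461227  0.09349699] yaw 0.022596905481713076 0.019094958800612818
white tip [ 0.57461848 -0.12673442  0.09349699] yaw -0.09066333317490383 0.01867365590151341
T only yaw -0.0024888790885593992
S only yaw 0.017906228662071887
knob ptr [0.63275849 0.04723882 0.052     ] [0.6554793  0.04333985 0.052     ] yaw -0.1699479098991658 0.023052916633294784 centre from tip [0.63379624 0.04706074 0.052     ]
knob ptr [0.63372569 0.04488344 0.052     ] [0.65365446 0.03989833 0.052     ] yaw -0.24511631287709146 0.020542819865916467 centre from tip [0.63231206 0.04523705 0.052     ]
skirt c T [0.63350208 0.04723206 0.022     ]
S skirt [0.63363766 0.04317316] [ 0.05522969 -0.05526007  0.00131277]
board height check: burner cap net z .0185
```

Add to h.py:
```python
def to(x,y,z,yaw=None):
    s=observe();P=s["tool_pos"];R=cv2.Rodrigues(np.zeros(3))[0]
    from scipy.spatial.transform import Rotation as Ro
    R=Ro.from_euler("xyz",s["tool_rot"]).as_matrix()
    d=R.T@(np.array([x,y,z])-P)*1000
    print("t",round(s["time"],2),"pos",np.round(P,4),"rot",np.round(s["tool_rot"],3),"off mm",np.round(d,1),"F",np.round(s["contact_force"],1),"open",round(s["opening"],4))
    if yaw is not None:
        D=(R.T@Ro.from_euler("xyz",[np.pi,0,yaw]).as_matrix()); print("rotvec",np.round(Ro.from_matrix(D).as_rotvec(),3))
```

```text
(no output)
```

>>> apply_moves(motion=[{"offset": [-38.7, -10.9, 0], "rotation": [0, 0, 0]}, {"offset": [-38.7, -10.9, 0], "rotation": [0, 0, 0]}, {"offset": [-38.7, -10.9, 0], "rotation": [0, 0, 0]}, {"offset": [-38.7, -10.9, 0], "rotation": [0, 0, 0]}, {"offset": [-38.7, -10.9, 0], "rotation": [0, 0, 0]}, {"offset": [-38.7, -10.9, 0], "rotation": [0, 0, 0]}, {"offset": [-38.7, -10.9, 0], "rotation": [0, 0, 0]}, {"offset": [-38.7, -10.9, 0], "rotation": [0, 0, 0]}, {"offset": [-38.7, -10.9, 0], "rotation": [0, 0, 0]}, {"offset": [-38.7, -10.9, 0], "rotation": [0, 0, 0]}, {"offset": [-38.7, -10.9, 0], "rotation": [0, 0, 0]}, {"offset": [-38.7, -10.9, 0], "rotation": [0, 0, 0]}], grip=0, grip_force=30)

```text
time: 3.6
tool_pos: [0.5652, 0.2459, 0.2923]
tool_rot: [3.137, -0.001, 2.874]
contact_force: [1.3, 1.0, 0.2]
opening: 0.0919
```

```bash
python3 -c "
from h import *
to(.555,.249,.161,2.859)"
```

```text
t 3.6 pos [0.5652 0.2459 0.2923] rot [ 3.137e+00 -1.000e-03  2.874e+00] off mm [ 10.5  -0.4 131.3] F [1.3 1.  0.2] open 0.0919
rotvec [ 0.005 -0.001  0.015]
```

>>> apply_moves(motion=[{"offset": [10.5, -0.4, 20], "rotation": [0.005, 0, 0.015]}, {"offset": [0, 0, 35], "rotation": [0, 0, 0]}, {"offset": [0, 0, 35], "rotation": [0, 0, 0]}, {"offset": [0, 0, 30], "rotation": [0, 0, 0]}])

```text
time: 3.93
tool_pos: [0.5688, 0.2417, 0.1757]
tool_rot: [3.132, 0.019, 2.846]
contact_force: [-0.9, -0.2, -0.1]
opening: 0.0918
```

```bash
python3 -c "
from h import *
to(.555,.249,.161,2.859)"
```

```text
t 3.93 pos [0.5688 0.2417 0.1757] rot [3.132 0.019 2.846] off mm [15.5  2.8 14.4] F [-0.9 -0.2 -0.1] open 0.0918
rotvec [ 0.009  0.019 -0.013]
```

>>> apply_moves(motion=[{"offset": [15, 2.8, 8], "rotation": [0.009, 0.019, -0.013]}, {"offset": [0, 0, 0], "rotation": [0, 0, 0]}])

```text
time: 4.1
tool_pos: [0.552, 0.2476, 0.1602]
tool_rot: [-3.135, -0.012, 2.858]
contact_force: [-0.4, 0.3, 0.5]
opening: 0.0918
```

```bash
python3 -c "
from h import *
to(.555,.249,.161,2.859)"
```

```text
t 4.1 pos [0.552  0.2476 0.1602] rot [-3.135 -0.012  2.858] off mm [-2.5  2.2 -0.8] F [-0.4  0.3  0.5] open 0.0918
rotvec [-0.007 -0.012 -0.001]
```

>>> apply_moves(motion=[{"offset": [-2.5, 2.2, -0.5], "rotation": [-0.007, -0.012, -0.001]}, {"offset": [0, 0, 0], "rotation": [0, 0, 0]}])

```text
time: 4.27
tool_pos: [0.5552, 0.2499, 0.162]
tool_rot: [3.141, 0.002, 2.861]
contact_force: [0.3, 0.1, 1.1]
opening: 0.092
```

>>> apply_moves(motion=[{"offset": [0, 0, 0], "rotation": [0, 0, 0]}, {"offset": [0, 0, 0], "rotation": [0, 0, 0]}, {"offset": [0, 0, 0], "rotation": [0, 0, 0]}, {"offset": [0, 0, 0], "rotation": [0, 0, 0]}, {"offset": [0, 0, 0], "rotation": [0, 0, 0]}, {"offset": [0, 0, 0], "rotation": [0, 0, 0]}], grip=1)

```text
time: 4.77
tool_pos: [0.5584, 0.2513, 0.1695]
tool_rot: [3.133, 0.013, 2.862]
contact_force: [0.7, 0.2, 0.2]
opening: 0.0563
```

```bash
python3 -c "
from h import *
to(.555,.249,.161,2.859)"
```

```text
t 4.77 pos [0.5584 0.2513 0.1695] rot [3.133 0.013 2.862] off mm [ 2.7 -3.2  8.5] F [0.7 0.2 0.2] open 0.0563
rotvec [0.008 0.013 0.003]
```

>>> apply_moves(motion=[{"offset": [2.7, -3, 9], "rotation": [0.008, 0.013, 0]}, {"offset": [0, 0, 1], "rotation": [0, 0, 0]}, {"offset": [0, 0, 1], "rotation": [0, 0, 0]}])

```text
time: 5.02
tool_pos: [0.5554, 0.2494, 0.1591]
tool_rot: [3.14, 0.001, 2.861]
contact_force: [-3.4, 0.3, 22.8]
opening: 0.0394
```

```bash
python3 -c "
from h import *
to(.555,.249,.161,2.859)"
```

```text
t 5.02 pos [0.5554 0.2494 0.1591] rot [3.140e+00 1.000e-03 2.861e+00] off mm [ 0.3 -0.5 -1.9] F [-3.4  0.3 22.8] open 0.0394
rotvec [0.002 0.001 0.002]
```

>>> apply_moves(motion=[{"offset": [0, 0, -1.5], "rotation": [0, 0, 0.1]}, {"offset": [0, 0, 0], "rotation": [0, 0, 0.11]}, {"offset": [0, 0, 0], "rotation": [0, 0, 0.11]}, {"offset": [0, 0, 0], "rotation": [0, 0, 0.11]}, {"offset": [0, 0, 0], "rotation": [0, 0, 0.11]}])

```text
time: 5.43
tool_pos: [0.5554, 0.2493, 0.1593]
tool_rot: [3.141, -0.0, 2.301]
contact_force: [0.3, 0.4, 2.3]
opening: 0.0393
```

```bash
cat > g.py <<'E'
from h import *
import sys
to(.555,.249,.161,1.86)
T=read_camera("top");S=read_camera("scene")
k=lambda p,u,v:cv2.resize(p["img"][v-25:v+25,u-25:u+25,::-1],(400,400),interpolation=2)
cv2.imwrite(sys.argv[1],np.hstack([k(T,214,197),k(S,347,320)]))
E
python3 g.py pics/g1.png
```

```text
t 5.43 pos [0.5554 0.2493 0.1593] rot [ 3.141 -0.     2.301] off mm [ 0.1 -0.5 -1.7] F [0.3 0.4 2.3] open 0.0393
rotvec [ 0.001 -0.001  0.441]
```

View pics/g1.png

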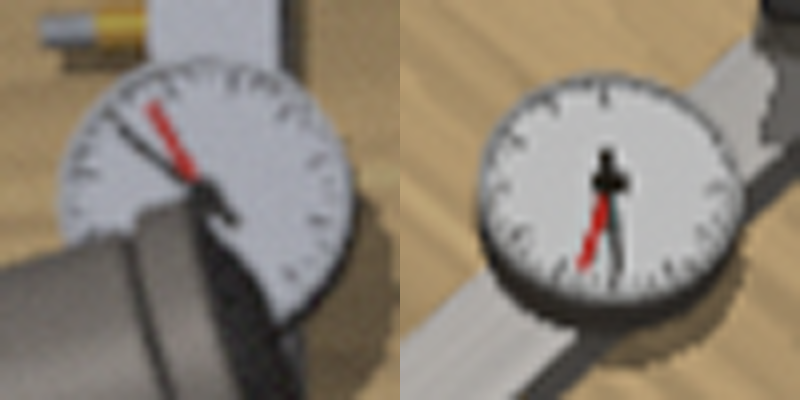

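```bash
cat > ang.py <<'E'
from h import *
def ang(T,S,t,s):
    for p,(u,v),q in((T,(214,197),t),(S,(347,320),s)):
        X=[ray(p,u-25+x/8-.5,v-25+y/8-.5,.096)[:2] for x,y in q]
        a=[np.arctan2(*(w-X[0])[::-1]) for w in X[1:]]; print("ndl,red",np.round(a,3),"remaining",round(a[0]-a[1],3),[round(np.linalg.norm(w-X[0]),4) for w in X[1:]])
E
python3 -c "
from ang import *
ang(read_camera('top'),read_camera('scene'),[(206,190),(116,118),(150,100)],[(207,183),(216,285),(181,268)])"
```

```text
ndl,red [0.883 0.551] remaining 0.333 [np.float64(0.0399), np.float64(0.037)]
ndl,red [0.869 0.54 ] remaining 0.329 [np.float64(0.0438), np.float64(0.0382)]
```

>>> apply_moves(motion=[{"offset": [0, 0, 0], "rotation": [0, 0, 0.1]}, {"offset": [0, 0, 0], "rotation": [0, 0, 0.1]}, {"offset": [0, 0, 0], "rotation": [0, 0, 0.1]}, {"offset": [0, 0, 0], "rotation": [0, 0, 0.1]}])

```text
time: 5.97
tool_pos: [0.5553, 0.2492, 0.1593]
tool_rot: [3.141, -0.001, 1.911]
contact_force: [-1.0, 0.5, 3.0]
opening: 0.0394
```

```bash
python3 g.py pics/g2.png
```

```text
t 5.97 pos [0.5553 0.2492 0.1593] rot [ 3.141e+00 -1.000e-03  1.911e+00] off mm [-0.1 -0.3 -1.7] F [-1.   0.5  3. ] open 0.0394
rotvec [ 0.    -0.001  0.051]
```

View pics/g2.png

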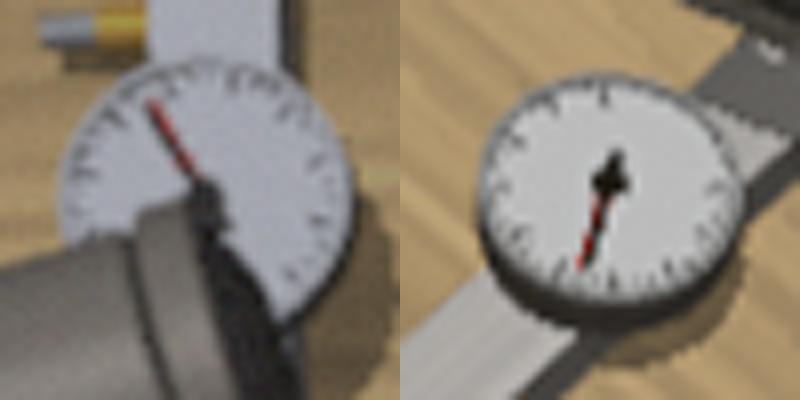

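The needle lies over the red hand, with only a thin red edge still showing on its clockwise side. I'll add 0.03 rad, then let go.

>>> apply_moves(motion=[{"offset": [0, 0, 0], "rotation": [0, 0, 0.04]}, {"offset": [0, 0, 0], "rotation": [0, 0, 0]}, {"offset": [0, 0, 0], "rotation": [0, 0, 0]}, {"offset": [0, 0, 0], "rotation": [0, 0, 0]}, {"offset": [0, 0, 0], "rotation": [0, 0, 0]}])

```text
time: 6.48
tool_pos: [0.5553, 0.2492, 0.1594]
tool_rot: [3.141, -0.001, 1.895]
contact_force: [-1.0, -0.7, 1.8]
opening: 0.0392
```

```bash
python3 g.py pics/g3.png
```

```text
t 6.48 pos [0.5553 0.2492 0.1594] rot [ 3.141e+00 -1.000e-03  1.895e+00] off mm [-0.1 -0.3 -1.6] F [-1.  -0.7  1.8] open 0.0392
rotvec [ 0.    -0.001  0.035]
```

View pics/g3.png

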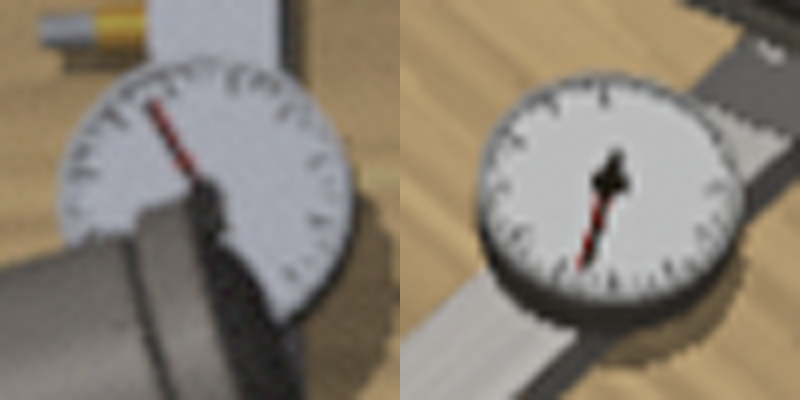

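The needle is now centred on the red hand in both views. Releasing and rising.

>>> apply_moves(motion=[{"offset": [0, 0, 0], "rotation": [0, 0, 0]}, {"offset": [0, 0, 0], "rotation": [0, 0, 0]}, {"offset": [0, 0, 0], "rotation": [0, 0, 0]}, {"offset": [0, 0, 0], "rotation": [0, 0, 0]}, {"offset": [0, 0, -15], "rotation": [0, 0, 0]}, {"offset": [0, 0, -35], "rotation": [0, 0, 0]}, {"offset": [0, 0, -35], "rotation": [0, 0, 0]}], grip=0)

```text
time: 7.17
tool_pos: [0.5518, 0.2478, 0.2363]
tool_rot: [-3.122, -0.001, 1.896]
contact_force: [0.3, -0.2, 0.4]
opening: 0.0817
```

```bash
python3 g.py pics/g4.png; python3 -c "
from h import *
to(.6333,.0455,.24,2.95)"
```

```text
t 7.17 pos [0.5518 0.2478 0.2363] rot [-3.122e+00 -1.000e-03  1.896e+00] off mm [ 0.   4.9 75.2] F [ 0.3 -0.2  0.4] open 0.0817
rotvec [-0.02  -0.001  0.036]
t 7.27 pos [0.5545 0.2487 0.2421] rot [-3.135e+00 -1.000e-03  1.896e+00] off mm [-217.7    9.7    1.8] F [ 0.7 -0.2  0.2] open 0.0891
rotvec [-0.005 -0.004 -1.054]
```

View pics/g4.png

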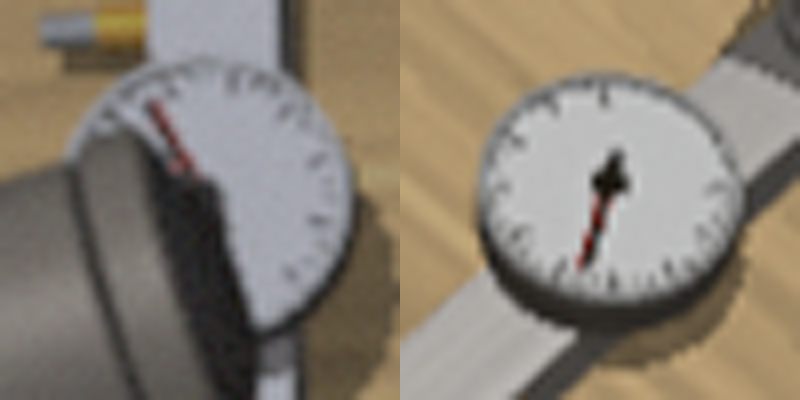

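>>> apply_moves(motion=[{"offset": [-36, 1.6, 0], "rotation": [0, 0, 0]}, {"offset": [-36, 1.6, 0], "rotation": [0, 0, 0]}, {"offset": [-36, 1.6, 0], "rotation": [0, 0, 0]}, {"offset": [-36, 1.6, 0], "rotation": [0, 0, 0]}, {"offset": [-36, 1.6, 0], "rotation": [0, 0, 0]}, {"offset": [-36, 1.6, 0], "rotation": [0, 0, 0]}])

```text
time: 7.77
tool_pos: [0.6338, 0.0484, 0.2417]
tool_rot: [-3.139, -0.003, 1.91]
contact_force: [0.4, 0.4, -0.3]
opening: 0.092
```

>>> apply_moves(motion=[{"offset": [0, 0, 0], "rotation": [0, 0, -0.117]}, {"offset": [0, 0, 0], "rotation": [0, 0, -0.117]}, {"offset": [0, 0, 0], "rotation": [0, 0, -0.117]}, {"offset": [0, 0, 0], "rotation": [0, 0, -0.117]}, {"offset": [0, 0, 0], "rotation": [0, 0, -0.117]}, {"offset": [0, 0, 0], "rotation": [0, 0, -0.117]}, {"offset": [0, 0, 0], "rotation": [0, 0, -0.117]}, {"offset": [0, 0, 0], "rotation": [0, 0, -0.117]}, {"offset": [0, 0, 0], "rotation": [0, 0, -0.117]}])

```text
time: 8.52
tool_pos: [0.6354, 0.0363, 0.2336]
tool_rot: [-3.14, -0.01, 2.998]
contact_force: [-0.4, -0.0, 0.2]
opening: 0.0918
```

```bash
python3 -c "
from h import *
to(.6333,.0455,.15,2.95)"
```

```text
t 8.52 pos [0.6354 0.0363 0.2336] rot [-3.14  -0.01   2.998] off mm [ 2.5  8.9 83.7] F [-0.4 -0.   0.2] open 0.0918
rotvec [-0.002 -0.01   0.048]
```

>>> apply_moves(motion=[{"offset": [2.5, 8.9, 30], "rotation": [0, -0.01, 0.048]}, {"offset": [0, 0, 35], "rotation": [0, 0, 0]}, {"offset": [0, 0, 40], "rotation": [0, 0, 0]}])

```text
time: 8.77
tool_pos: [0.6393, 0.0451, 0.1345]
tool_rot: [3.141, 0.02, 2.958]
contact_force: [0.2, 0.4, -0.3]
opening: 0.092
```

```bash
python3 -c "
from h import *
to(.6333,.0455,.097,2.95)"
```

```text
t 8.77 pos [0.6393 0.0451 0.1345] rot [3.141 0.02  2.958] off mm [ 6.7 -0.7 37.3] F [ 0.2  0.4 -0.3] open 0.092
rotvec [0.001 0.02  0.008]
```

>>> apply_moves(motion=[{"offset": [5.5, -0.7, 15], "rotation": [0, 0.02, 0.008]}, {"offset": [0, 0, 10], "rotation": [0, 0, 0]}, {"offset": [0, 0, 5], "rotation": [0, 0, 0]}])

```text
time: 9.02
tool_pos: [0.6291, 0.0457, 0.0949]
tool_rot: [-3.14, -0.016, 2.95]
contact_force: [-1.2, 0.0, -0.2]
opening: 0.0919
```

```bash
python3 -c "
from h import *
to(.6333,.0455,.097,2.95)"
```

```text
t 9.02 pos [0.6291 0.0457 0.0949] rot [-3.14  -0.016  2.95 ] off mm [-4.1  0.6 -2.2] F [-1.2  0.  -0.2] open 0.0919
rotvec [-0.001 -0.016 -0.   ]
```

>>> apply_moves(motion=[{"offset": [-4, 0.6, -1.5], "rotation": [0, -0.016, 0]}, {"offset": [0, 0, 0], "rotation": [0, 0, 0]}])

```text
time: 9.18
tool_pos: [0.6339, 0.0453, 0.0966]
tool_rot: [-3.14, 0.001, 2.949]
contact_force: [0.4, -0.1, -0.5]
opening: 0.0918
```

```bash
python3 -c "
from h import *
to(.6333,.0455,.097,2.95)
S=read_camera('scene');T=read_camera('top')
k=lambda p,u,v:cv2.resize(p['img'][v-25:v+25,u-25:u+25,::-1],(400,400),interpolation=2)
cv2.imwrite('pics/k1.png',np.hstack([k(T,292,218),k(S,315,275)]))
"
```

```text
t 9.18 pos [0.6339 0.0453 0.0966] rot [-3.140e+00  1.000e-03  2.949e+00] off mm [ 0.6  0.  -0.4] F [ 0.4 -0.1 -0.5] open 0.0918
rotvec [-0.001  0.001 -0.001]
```

View pics/k1.png

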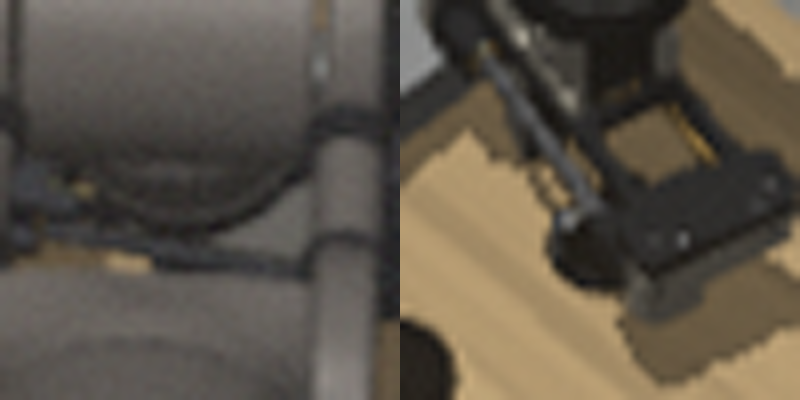

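The top view is hidden by the arm. In the scene view the near finger is beside the knob at about (600,250) in the crop. Closing in short batches.

>>> apply_moves(motion=[{"offset": [0.6, 0, 0], "rotation": [0, 0, 0]}, {"offset": [0, 0, 0], "rotation": [0, 0, 0]}, {"offset": [0, 0, 0], "rotation": [0, 0, 0]}, {"offset": [0, 0, 0], "rotation": [0, 0, 0]}, {"offset": [0, 0, 0], "rotation": [0, 0, 0]}], grip=1, grip_force=45)

```text
time: 9.7
tool_pos: [0.6352, 0.0454, 0.102]
tool_rot: [3.142, 0.009, 2.95]
contact_force: [-0.5, 0.0, -0.4]
opening: 0.0632
```

```bash
python3 -c "
from h import *
to(.6333,.0455,.097,2.95)
"
```

```text
t 9.7 pos [0.6352 0.0454 0.102 ] rot [3.142 0.009 2.95 ] off mm [ 2.  -0.2  5. ] F [-0.5  0.  -0.4] open 0.0632
rotvec [ 0.     0.009 -0.   ]
```

>>> apply_moves(motion=[{"offset": [2, 0, 5], "rotation": [0, 0.009, 0]}, {"offset": [0, 0, 1], "rotation": [0, 0, 0]}, {"offset": [0, 0, 1], "rotation": [0, 0, 0]}, {"offset": [0, 0, 1], "rotation": [0, 0, 0]}])

```text
time: 10.03
tool_pos: [0.6332, 0.0458, 0.0936]
tool_rot: [3.141, -0.001, 2.95]
contact_force: [0.2, -0.1, -0.3]
opening: 0.0368
```

```bash
python3 -c "
from h import *
to(.6333,.0455,.097,2.95)
"
```

```text
t 10.03 pos [0.6332 0.0458 0.0936] rot [ 3.141e+00 -1.000e-03  2.950e+00] off mm [-0.2 -0.3 -3.4] F [ 0.2 -0.1 -0.3] open 0.0368
rotvec [ 0.    -0.001 -0.   ]
```

>>> apply_moves(motion=[{"offset": [0, 0, -2.5], "rotation": [0, 0, 0]}, {"offset": [0, 0, 0], "rotation": [0, 0, 0]}, {"offset": [0, 0, 0.5], "rotation": [0, 0, 0]}, {"offset": [0, 0, 0.5], "rotation": [0, 0, 0]}])

```text
time: 10.37
tool_pos: [0.633, 0.0458, 0.095]
tool_rot: [-3.142, -0.002, 2.95]
contact_force: [-3.0, -0.2, 7.2]
opening: 0.0158
```

```bash
python3 -c "
from h import *
to(.6333,.0455,.097,2.95)
"
```

```text
t 10.37 pos [0.633  0.0458 0.095 ] rot [-3.142e+00 -2.000e-03  2.950e+00] off mm [-0.4 -0.2 -2. ] F [-3.  -0.2  7.2] open 0.0158
rotvec [-0.    -0.002 -0.   ]
```

>>> apply_moves(motion=[{"offset": [0, 0, 0], "rotation": [0, 0, 0]}, {"offset": [0, 0, 0], "rotation": [0, 0, 0]}, {"offset": [0, 0, 0], "rotation": [0, 0, 0]}, {"offset": [0, 0, -15], "rotation": [0, 0, 0]}, {"offset": [0, 0, -35], "rotation": [0, 0, 0]}, {"offset": [0, 0, -40], "rotation": [0, 0, 0]}, {"offset": [0, 0, -40], "rotation": [0, 0, 0]}])

```text
time: 10.95
tool_pos: [0.6287, 0.0458, 0.2171]
tool_rot: [-3.138, -0.025, 2.949]
contact_force: [0.8, -0.7, -0.7]
opening: 0.0156
```

```bash
python3 -c "
from h import *
to(.556,-.125,.23,3.14)
"
```

```text
t 10.95 pos [0.6287 0.0458 0.2171] rot [-3.138 -0.025  2.949] off mm [  39.  -181.6  -11.3] F [ 0.8 -0.7 -0.7] open 0.0156
rotvec [-0.001 -0.025 -0.191]
```

>>> apply_moves(motion=[{"offset": [7.8, -36, -2], "rotation": [0, 0, 0]}, {"offset": [7.8, -36, -2], "rotation": [0, 0, 0]}, {"offset": [7.8, -36, -2], "rotation": [0, 0, 0]}, {"offset": [7.8, -36, -2], "rotation": [0, 0, 0]}, {"offset": [7.8, -36, -2], "rotation": [0, 0, 0]}, {"offset": [0, 0, 0], "rotation": [0, 0, -0.1]}, {"offset": [0, 0, 0], "rotation": [0, 0, -0.09]}, {"offset": [0, 0, 0], "rotation": [0, 0, 0]}])

```text
time: 11.62
tool_pos: [0.5572, -0.1306, 0.2404]
tool_rot: [-3.139, -0.002, -3.134]
contact_force: [0.4, -0.4, -0.3]
opening: 0.0158
```

```bash
python3 -c "
from h import *
to(.556,-.125,.23,3.14)
"
```

```text
t 11.62 pos [ 0.5572 -0.1306  0.2404] rot [-3.139e+00 -2.000e-03 -3.134e+00] off mm [ 1.2  5.7 10.4] F [ 0.4 -0.4 -0.3] open 0.0158
rotvec [-0.002 -0.002  0.009]
```

>>> apply_moves(motion=[{"offset": [1.2, 5.7, 12], "rotation": [-0.002, 0, 0.009]}, {"offset": [0, 0, 15], "rotation": [0, 0, 0]}, {"offset": [0, 0, 0], "rotation": [0, 0, 0]}])

```text
time: 11.87
tool_pos: [0.5563, -0.1251, 0.2133]
tool_rot: [-3.141, 0.001, 3.132]
contact_force: [-0.4, 0.2, -1.1]
opening: 0.0155
```

```bash
python3 -c "
from h import *
S=read_camera('scene');T=read_camera('top')
to(.556,-.125,.205,3.14)
k=lambda p,u,v:cv2.resize(p['img'][v-25:v+25,u-25:u+25,::-1],(400,400),interpolation=2)
cv2.imwrite('pics/k2.png',np.hstack([k(T,355,240),k(S,298,220)]))
"
```

```text
t 11.97 pos [ 0.5573 -0.1254  0.2156] rot [-3.139  0.004  3.133] off mm [ 1.3  0.4 10.6] F [0.1 0.1 0.1] open 0.0159
rotvec [-0.002  0.004 -0.007]
```

View pics/k2.png

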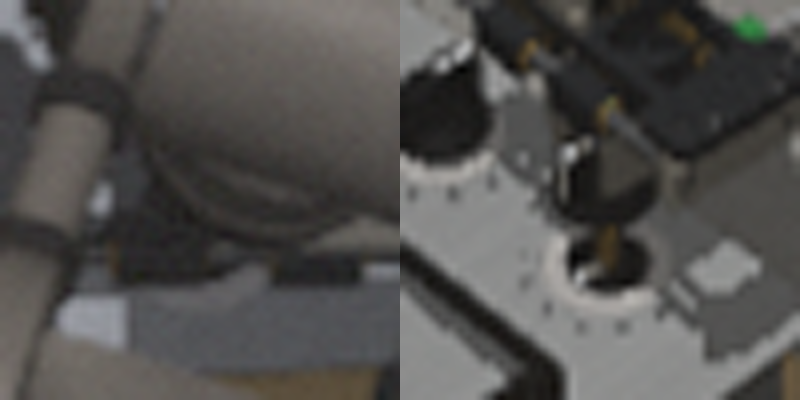

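```bash
python3 -c "
from h import *
S=read_camera('scene')
i=S['img'][200:250,270:330,::-1];cv2.imwrite('pics/k3.png',cv2.resize(i,(780,650)[:2] and (720,600),interpolation=cv2.INTER_CUBIC))
c=lambda q:((q[0]-270+.5)*12,(q[1]-200+.5)*12)
P=observe()['tool_pos'];print(P)
th=np.linspace(0,2*np.pi,100)
for dx in(-.003,0,.003):
  q=np.array([c(proj(S,(P[0]+dx+.024*np.cos(t),P[1]+.024*np.sin(t),P[2]-.077))) for t in th]);print(dx,q.min(0),q.max(0))
for z in(.0915,.1165):print(c(proj(S,(.556,-.125,z))))
"
```

```text
[ 0.55760266 -0.12554242  0.21616966]
-0.003 [270.59790365 160.27672691] [438.10793689 280.9637085 ]
0 [262.5879585  165.24332605] [430.23980059 286.12539153]
0.003 [254.56495183 170.21794337] [422.35884272 291.29556867]
(np.float64(356.5320895996754), np.float64(336.41362007970145))
(np.float64(354.14064038417223), np.float64(277.75445161948846))
```

View pics/k3.png

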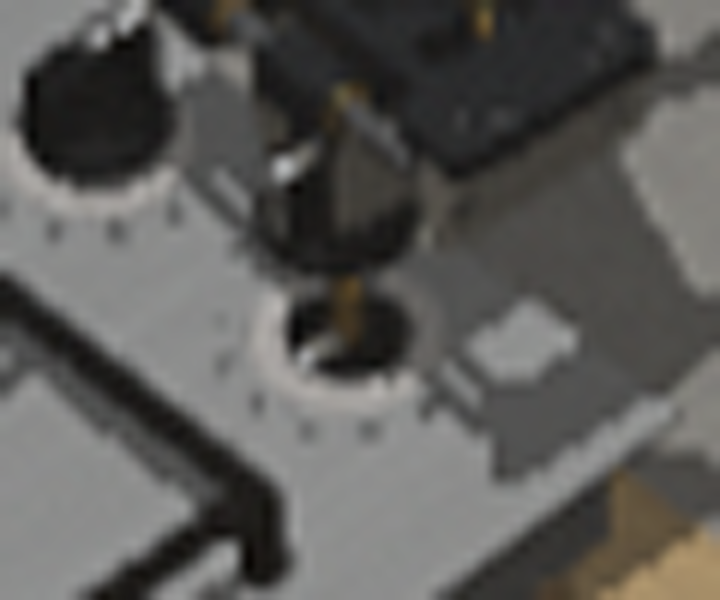

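The knob skirt is over the spindle at about (340,270), lined up left to right. Centring and lowering.

>>> apply_moves(motion=[{"offset": [1.6, 0.5, 10], "rotation": [-0.002, 0.004, -0.007]}, {"offset": [0, 0, 5], "rotation": [0, 0, 0]}, {"offset": [0, 0, 1], "rotation": [0, 0, 0]}])

```text
time: 12.27
tool_pos: [0.5571, -0.1249, 0.201]
tool_rot: [-3.14, 0.004, 3.14]
contact_force: [0.1, -0.1, 0.2]
opening: 0.0154
```

```bash
python3 -c "
from h import *
to(.556,-.125,.19,3.14)
"
```

```text
t 12.27 pos [ 0.5571 -0.1249  0.201 ] rot [-3.14   0.004  3.14 ] off mm [ 1.2 -0.1 11. ] F [ 0.1 -0.1  0.2] open 0.0154
rotvec [-0.002  0.004  0.   ]
```

>>> apply_moves(motion=[{"offset": [1.5, 0, 6], "rotation": [0, 0.004, 0]}, {"offset": [0, 0, 4], "rotation": [0, 0, 0]}, {"offset": [0, 0, 3], "rotation": [0, 0, 0]}])

```text
time: 12.52
tool_pos: [0.5557, -0.1248, 0.1872]
tool_rot: [-3.14, 0.001, 3.14]
contact_force: [-0.2, -0.2, -1.3]
opening: 0.0157
```

```bash
python3 -c "
from h import *
to(.556,-.125,.178,3.14)
"
```

```text
t 12.52 pos [ 0.5557 -0.1248  0.1872] rot [-3.14e+00  1.00e-03  3.14e+00] off mm [-0.3 -0.2  9.2] F [-0.2 -0.2 -1.3] open 0.0157
rotvec [-0.002  0.001  0.   ]
```

>>> apply_moves(motion=[{"offset": [0, 0, 3], "rotation": [0, 0, 0]}, {"offset": [0, 0, 3], "rotation": [0, 0, 0]}])

```text
time: 12.68
tool_pos: [0.5557, -0.1249, 0.1804]
tool_rot: [-3.139, 0.0, 3.14]
contact_force: [-0.3, -0.4, -0.2]
opening: 0.0153
```

```bash
python3 -c "
from h import *
to(.556,-.125,.178,3.14)
"
```

```text
t 12.68 pos [ 0.5557 -0.1249  0.1804] rot [-3.139  0.     3.14 ] off mm [-0.3 -0.1  2.4] F [-0.3 -0.4 -0.2] open 0.0153
rotvec [-0.002  0.    -0.   ]
```

Well past first-contact height with no force, so the bore is probably going over the spindle. I'll keep lowering and watch the force.

>>> apply_moves(motion=[{"offset": [0, 0, 2], "rotation": [0, 0, 0]}, {"offset": [0, 0, 2], "rotation": [0, 0, 0]}])

```text
time: 12.85
tool_pos: [0.5556, -0.125, 0.1756]
tool_rot: [-3.14, -0.0, 3.14]
contact_force: [-0.2, -0.1, -0.6]
opening: 0.0159
```

```bash
python3 -c "
from h import *
to(.556,-.125,.172,3.14)
S=read_camera('scene')
i=S['img'][200:250,270:330,::-1];cv2.imwrite('pics/k4.png',cv2.resize(i,(720,600),interpolation=cv2.INTER_CUBIC))
"
```

```text
t 12.85 pos [ 0.5556 -0.125   0.1756] rot [-3.14 -0.    3.14] off mm [-0.4 -0.   3.6] F [-0.2 -0.1 -0.6] open 0.0159
rotvec [-0.002 -0.    -0.   ]
```

View pics/k4.png

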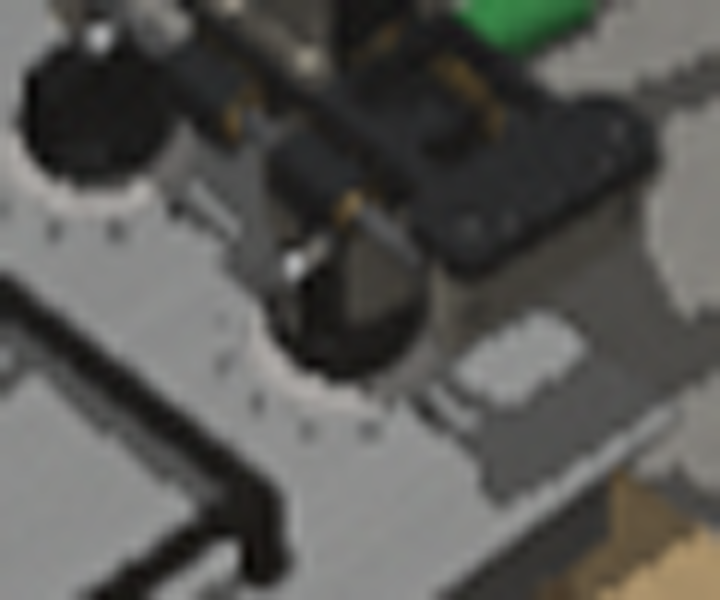

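The knob skirt now hides the spindle and sits centred in its escutcheon at about (347,335). Pressing on slowly.

>>> apply_moves(motion=[{"offset": [0, 0, 1.5], "rotation": [0, 0, 0]}, {"offset": [0, 0, 1.5], "rotation": [0, 0, 0]}])

```text
time: 13.07
tool_pos: [0.5557, -0.125, 0.1729]
tool_rot: [-3.139, 0.0, 3.14]
contact_force: [-2.7, 1.2, 8.3]
opening: 0.0157
```

>>> apply_moves(motion=[{"offset": [0, 0, 1.5], "rotation": [0, 0, 0]}])

```text
time: 13.15
tool_pos: [0.5557, -0.125, 0.1723]
tool_rot: [-3.139, 0.001, 3.14]
contact_force: [-3.1, 1.6, 8.2]
opening: 0.0158
```

First spring force (about 8 N) came at TCP z 0.173, which fits the knob sitting fully home. Now I'll press to the stop with a firmer grip.

>>> apply_moves(motion=[{"offset": [0, 0, 1.5], "rotation": [0, 0, 0]}, {"offset": [0, 0, 1.5], "rotation": [0, 0, 0]}, {"offset": [0, 0, 1.5], "rotation": [0, 0, 0]}], grip=1, grip_force=58)

```text
time: 13.4
tool_pos: [0.5556, -0.125, 0.1713]
tool_rot: [-3.138, 0.003, 3.14]
contact_force: [-4.6, 1.8, 9.8]
opening: 0.0155
```

>>> apply_moves(motion=[{"offset": [0, 0, 1.5], "rotation": [0, 0, 0]}, {"offset": [0, 0, 1.5], "rotation": [0, 0, 0]}])

```text
time: 13.57
tool_pos: [0.5555, -0.1249, 0.171]
tool_rot: [-3.137, 0.004, 3.14]
contact_force: [-3.6, 2.0, 10.1]
opening: 0.0154
```

>>> apply_moves(motion=[{"offset": [0, 0, 2.5], "rotation": [0, 0, 0]}, {"offset": [0, 0, 2.5], "rotation": [0, 0, 0]}, {"offset": [0, 0, 2.5], "rotation": [0, 0, 0]}])

```text
time: 13.82
tool_pos: [0.5554, -0.1248, 0.1683]
tool_rot: [-3.136, 0.007, 3.141]
contact_force: [-5.4, 0.7, 13.1]
opening: 0.0158
```

>>> apply_moves(motion=[{"offset": [0, 0, 3], "rotation": [0, 0, 0]}, {"offset": [0, 0, 3], "rotation": [0, 0, 0]}])

```text
time: 13.98
tool_pos: [0.5554, -0.1248, 0.1674]
tool_rot: [-3.135, 0.01, 3.141]
contact_force: [-10.3, 3.8, 28.7]
opening: 0.0155
```

The force jumps to 29 N after about 6 mm of travel, so the spindle is on its stop. I'll ease the side load and hold a moderate push.

>>> apply_moves(motion=[{"offset": [0.7, 0.2, 1.5], "rotation": [0.003, 0.008, 0]}, {"offset": [0.3, 0.1, 2], "rotation": [0, 0, 0]}])

```text
time: 14.15
tool_pos: [0.5554, -0.1244, 0.1689]
tool_rot: [-3.13, 0.007, 3.141]
contact_force: [-4.6, 1.1, 12.0]
opening: 0.0155
```

```bash
python3 -c "
from h import *
S=read_camera('scene');T=read_camera('top')
to(.556,-.125,.172,3.14)
i=S['img'][200:250,270:330,::-1];cv2.imwrite('pics/k5.png',np.hstack([cv2.resize(i,(480,400),interpolation=2),cv2.resize(S['img'][300:340,331:363,::-1],(320,400),interpolation=2)]))
S=read_camera('scene');S=read_camera('scene')
to(.556,-.125,.172,3.14)
for p in (S,T): print([(r['score'],r['location']) for r in tip_of('knob_center',p)])
"
```

```text
t 14.25 pos [ 0.5553 -0.1245  0.1687] rot [-3.13   0.007  3.141] off mm [-0.7 -0.6 -3.3] F [-4.5  1.2 12. ] open 0.0154
rotvec [-0.012  0.007  0.001]
t 14.35 pos [ 0.5553 -0.1245  0.1686] rot [-3.13   0.007  3.141] off mm [-0.7 -0.5 -3.4] F [-3.9  1.9 11.2] open 0.0158
rotvec [-0.011  0.007  0.001]
[(0.74, [0.5723, 0.5328, 0.0028]), (0.68, [0.5598, -0.1245, 0.1098]), (0.65, [0.5623, -0.5495, 0.0002]), (0.64, [0.3414, 0.0166, 0.0246])]
[(0.64, [0.3429, 0.0138, 0.024])]
```

View pics/k5.png

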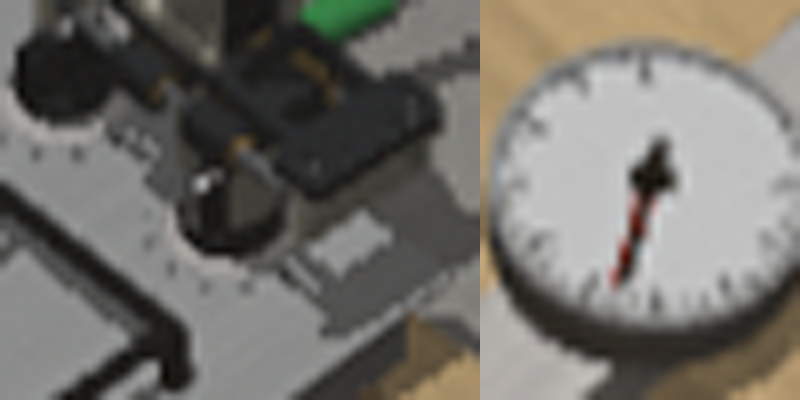

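>>> apply_moves(motion=[{"offset": [0.3, 0, 2.8], "rotation": [0, 0, 0]}, {"offset": [0.3, 0, 2.6], "rotation": [0, 0, 0]}])

```text
time: 14.62
tool_pos: [0.5552, -0.1244, 0.1676]
tool_rot: [-3.129, 0.011, 3.142]
contact_force: [-6.9, 2.3, 21.6]
opening: 0.0154
```

```bash
python3 -c "
from h import *
to(.556,-.125,.172,3.14)
for _ in range(6):S=read_camera('scene')
to(.556,-.125,.172,3.14)
"
```

```text
t 14.62 pos [ 0.5552 -0.1244  0.1676] rot [-3.129  0.011  3.142] off mm [-0.8 -0.6 -4.4] F [-6.9  2.3 21.6] open 0.0154
rotvec [-0.013  0.011  0.001]
t 14.92 pos [ 0.5551 -0.1244  0.1676] rot [-3.129  0.011  3.141] off mm [-0.9 -0.6 -4.4] F [-5.5  2.2 17.4] open 0.0153
rotvec [-0.013  0.011  0.001]
```

The reading is steady at about 17 N against the stop, and TCP z isn't drifting. Handing in.

```bash
python3 -c "
from h import *
print(hand_in()); to(.556,-.125,.172,3.14)
"
```

```text
the job is handed in; nothing more can be done
None
the job is handed in; nothing more can be done
```

I handed the job in at about 15 s with the control knob still gripped and held down on the spindle. `hand_in()` gives no verdict, so the result below rests on my own checks.

- **Regulator:** I turned the blue knob about 0.97 rad clockwise. Both cameras then showed the needle centred on the red hand. The scene view still showed this after I let go and while I was pressing the control knob.
- **Control knob:** I gripped the smaller loose knob across its bar, with the fingers stopping at about 15.5 mm on the 16 mm bar. I turned it about 0.19 rad to match the flat and lowered it over the spindle.
- **Home and pressed:** No force showed until the knob was about 16 mm down the spindle, where about 8 N started the spring. It then travelled about 6 mm, with the force rising to about 13 N before a sharp rise at the stop. At the end it held steady at about 17 N with no drift in height, gripping at the 58 N setting.

**Less certain points:**
- Spring force came 4 mm lower than I first worked out. The scene picture showed the knob sitting a few mm higher in the grip than I had assumed, which fits.
- A side force of 5–7 N and a tilt of about 0.015 rad remained. I left both.
- The arm hid the knob from the top camera at the end, so keying was judged from the depth, the forces and the scene picture.
- I did not check the bystander items again at the end, but nothing in the moves came near them.

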